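Sort a mixed handful back into the trays of a brass findings shop

ROBOT

A 7-joint arm with a two-finger parallel gripper is mounted at the origin on the work surface. World frame = base frame: x ahead of the robot, y to its left, z up, the work surface at z = 0. Lengths are in m, angles in rad, forces in N, time in s.
With the tool pointing down it reaches from about 0.4 to 0.9 m from the base axis. Payload 5.5 kg.
Tool frame: the origin (TCP) lies at the very end of the fingers, on their centre line; the grasp point (between the pads) lies 19 mm behind it (manip.grip_point_offset is the distance from the TCP to the grasp point, in m); z points along the fingers, y is the line along which they close (so a half turn about z gives the same grasp; the last joint's range is limited). The gripper opens to 85 mm and grips with 20 to 120 N. Pads are 22 mm wide; open, the fingers measure 114 mm over their backs; the gripper's body (76 mm by 85 mm) begins 54 mm behind the grasp point. The pads swing forward as they close: fully open they stand 13 mm farther back than shut.
Start: joints at [-0.939, 0.501, -0.427, 1.55, 0.221, 1.138, -0.21], TCP at [0.234, 0.606, 0.231] pointing down, gripper open.
Joint ranges: [-2.88, 2.88], [-0.31, 2.03], [-1.54, 1.56], [0.2, 2.42], [-1.41, 4.55], [0.19, 2.02], [-2.57, 2.57]. Speed limits (rad/s): [2.57, 2.57, 3.14, 3.14, 3.14, 3.14, 3.14].

INTERFACE

Orientations are given as a rotation vector (axis times angle).
In Python, from station import manip, eyes, job, finder gives the robot as it stands. The module is installed in compiled form; this text tells all that it offers.
- The arm moves only by the tool jog_arm, never from a script. Its argument "deltas" is a list that holds one entry, the list of rows, each a list of 7 numbers: the shift along the tool's x, y, z in units of 25 mm (1.0 is 25 mm), then the turn, a rotation vector about the tool's x, y, z in units of 5 degrees (1.0 is 5 degrees), then the closure, from -1 (fully open) to 1 (shut). In form: [[[dx, dy, dz, ax, ay, az, fingers], ...]]. A call has 1 to 10 rows; each row is the pose to reach, as a shift and turn from the pose commanded when the call began, along the tool's axes at that moment; what a row does not reach only later rows make up. A row lasts 1/8 s, in which the tool goes at most 62.5 mm and 10.7 degrees, less where a joint would pass 70% of its speed; a pose out of reach is approached as far as the arm can. A call with a gripper value outside its range is refused whole. The fingers move at their own pace and stop on an object; "force" is the grip in N (left out, the last holds). Time passes only in rows, so rows that repeat a pose let the fingers close. It gives the time, the measured TCP pose, the force, the opening and the grip force at its end, in the units of the state.
- manip.read_state(): the state, without advancing time (a new reading comes with each control period).
- eyes.read_camera(name): name is "side" or "top" or "wrist"; returns a dict with "img" (384x512x3 uint8, red, green, blue), "camera_matrix" (3x3 intrinsics, pixels), "cam_to_world" (4x4, takes a point from camera to world coordinates); the wrist camera has in their place "mount" (4x4, takes a point from camera to tool coordinates, whose origin is the TCP and whose axes are the flange's). Camera axes: x right, y down, z forward; pixel columns grow to the right and rows downward; lengths in m; the calibration is good to about 2 mm. A picture is of the moment at which its call begins: read the wrist's pose just before it. There is no depth.
- job.sign_off(): hands the job in; it is judged then, once.
Trained networks look in a picture, given as the dict that the camera call returned (one of the last four; its "shot" number tells which), for a name from the list of things; names that differ only in an ending like _2 or _b are one class to them, and where a whole thing is asked for, a point or a joint stands for the part that bears it (a point fixed in the world has none). Each returns a list of dicts, best first, with "confidence" (0 to 1); they miss things now and then, are a little off and sometimes report something else, mostly with a low value. They report only what shows in the picture. A call takes as long as a camera call. They do not tell look-alikes from the thing itself.
- finder.silhouettes(picture, thing): "region" (384x512 bool, what is visible of it) and "location" ([column, row] in pixels, amid what is visible of it).
- finder.pinpoint(picture, thing): "location" ([column, row] in pixels: a listed point, or the origin of a listed thing).
The state is a dict: "time_s": time; "joints": joint angles; "joint_vel": joint speeds; "joint_efforts": joint torques, N m; "eef_pos": TCP position; "tool_rot": TCP orientation; "ft_force": force on the tool from outside, world axes, zero at the start; "ft_torque": the same for the moment, N m; "gripper_width": opening from 0.0 (shut) to 1.0 (fully open); "grip_force": force on a finger pad.
Only numpy, scipy, OpenCV 4.12 (cv2) and the standard library are available. Lean on these libraries where they do the work, as an engineer would, in place of code of your own. Each camera call takes 0.05 s, during which the arm holds its last target. There are 200 camera calls.

TASK

Sort the four loose pieces in the middle of the counter: lay the large ring in the tray of large rings and the small ring in the tray of small rings, stand the wire spool upright on the floor of the tray that holds spools, and push the offcut of square tube through the sprung flap in the lid of the scrap box so that it drops right inside. Leave the jar of rings and the caliper where they are.

Things in the scene. Friction and masses are not known exactly. Their poses are not given: they have to be found in the camera images.
- large_ring: solid brass ring of round 8 mm section, 66 mm outside and 50 mm inside diameter, about 80 g, lying flat and loose on the counter in the middle of the work. Origin at the ring's centre (4 mm above the counter as it lies), z along its axis.
- small_ring: solid brass ring of round 8 mm section, 44 mm outside and 28 mm inside diameter, about 50 g, lying flat and loose on the counter. Origin at the ring's centre (4 mm above the counter as it lies), z along its axis.
- spool: small spool of brass wire standing on the counter, about 200 g: two black flanges of 50 mm diameter, 4 mm thick, brass winding of 44 mm diameter between them, 45 mm tall. Origin at the centre of its underside, z up along its axis.
- offcut: offcut of square brass tube, 30 by 30 mm outside, 3 mm wall, 70 mm long, about 190 g, standing on end on the counter. Origin at its middle (35 mm above the counter as it stands), z along the tube, x and y square to its flat sides.
- tray_large: white open tray fixed to the counter, 150 by 150 mm, 35 mm high, walls and floor 4 mm thick. Origin at the centre of its underside, z up. Known by its stock: three large rings like the loose one, lying fixed in the half towards the tray's +x, up to 20 mm above the counter; the floor of the -x half is bare.
- tray_small: the same white tray, 150 by 150 by 35 mm, walls and floor 4 mm, fixed, origin at the centre of its underside; its stock is five small rings like the loose one, lying fixed at the +x end, up to 20 mm above the counter; the -x half is bare.
- tray_spool: the same white tray, 150 by 150 by 35 mm, walls and floor 4 mm, fixed, origin at the centre of its underside. Its stock: two standing spools like the loose one, fixed, axes at x = +43 mm, y = +35 and -35 mm, tops 49 mm above the counter. The bare floor runs from x = -71 to +18 mm, 142 mm wide.
- scrap_box: grey steel box fixed to the counter, 130 (x) by 140 (y) mm, 150 high, dark lid. Origin at the centre of its underside, z up. The opening in the lid, 80 (x) by 104 (y) mm, at the box's middle, is closed by a bright metal flap level with the lid, hinged on its +x edge. The flap swings down into the box, up to 77 degrees, against a weak spring (under 1 N), and shuts by itself.
- jar: clear open tub heaped with thin brass rings, 90 mm diameter, 60 mm tall, 0.6 kg, standing beyond the work at the far side of the counter. Not part of the job. Origin at the centre of its underside.
- caliper: steel caliper with a black sliding body, 230 mm long, 74 mm wide at the jaws, 13 mm thick, lying beyond the work at the far side of the counter. Not part of the job. Origin at the middle of its beam, on the counter; x along the beam.
Not all that is in view belongs to the job. Leave any green look-alike of the large_ring alone.

How it is judged:
At the end, for the whole second after the job is handed in: Ring centres within 40 mm (large) and 52 mm (small) of their tray's middle along each side, under 28 mm above its underside; spool upright within 0.12 rad, underside under 12 mm above its tray's; offcut's middle inside the scrap box under 65 mm above its underside; all released, at rest (x of large_ring in the frame of tray_large between -0.04 and 0.04 m and y of large_ring in the frame of tray_large between -0.04 and 0.04 m and z of large_ring in the frame of tray_large between 0 and 0.028 m and x of small_ring in the frame of tray_small between -0.052 and 0.052 m and y of small_ring in the frame of tray_small between -0.052 and 0.052 m and z of small_ring in the frame of tray_small between 0 and 0.028 m and x of spool in the frame of tray_spool between -0.05 and 0.05 m and y of spool in the frame of tray_spool between -0.05 and 0.05 m and z of spool in the frame of tray_spool between 0 and 0.012 m and angle between spool's own z axis and vertical below 0.12 rad and x of offcut in the frame of scrap_box between -0.061 and 0.061 m and y of offcut in the frame of scrap_box between -0.066 and 0.066 m and z of offcut in the frame of scrap_box between 0 and 0.065 m and linear speed of each of large_ring, small_ring, spool, offcut below 0.02 m/s); the robot touches nothing.
It fails at once if the jar is pushed more than 30 mm from its place (distance of jar from where it was at the start of the episode above 0.03 m).
It fails at once if the caliper is pushed more than 30 mm from its place (distance of caliper from where it was at the start of the episode above 0.03 m).
It also fails if it takes over 115 s, if anything falls off the work surface, if the arm or the gripper's body presses on something with over 40 N, if the wrist force passes 120 N, or if a joint passes its speed limit or range.

## Working session

There is one attempt and no reset: what is moved stays moved. The work goes in short steps, Python scripts to look and compute and a tool call to move; the robot and the scene stay as the last step left them, time stands still between calls to the robot, and variables do not carry over. Pictures are saved under pics/ and viewed, at most 14 in all, crops included, and the job is handed in when it is done.

Besides the shell and the picture viewer there is one more tool, called after "Request:" in YAML: its name, and indented under it one key for each argument. jog_arm: Moves the arm, as the interface text tells. Its arguments: {"type":"object","properties":{"deltas":{"type":"array","items":{"type":"array","items":{"type":"array","items":{"type":"number"}}}},"force":{"type":"number"}},"required":["deltas"]}

```bash
mkdir -p pics; cat > h.py <<'E'
import numpy as np, cv2
from scipy.spatial.transform import Rotation as R
from station import manip, eyes, job, finder
def T_tool():
    s=manip.read_state(); T=np.eye(4); T[:3,:3]=R.from_rotvec(s['tool_rot']).as_matrix(); T[:3,3]=s['eef_pos']; return T
def shot(n):
    T=T_tool(); p=eyes.read_camera(n)
    p['T']=np.array(p['cam_to_world']) if 'cam_to_world' in p else T@np.array(p['mount'])
    return p
def ray(p,uv):
    d=np.linalg.inv(p['camera_matrix'])@np.array([uv[0],uv[1],1.]); return p['T'][:3,3],p['T'][:3,:3]@d
def onz(p,uv,z):
    o,d=ray(p,uv); return o+d*(z-o[2])/d[2]
def tri(obs):
    A=np.zeros((3,3));b=np.zeros(3)
    for p,uv in obs:
        o,d=ray(p,uv); d=d/np.linalg.norm(d); M=np.eye(3)-np.outer(d,d); A+=M;b+=M@o
    return np.linalg.solve(A,b)
def proj(p,X):
    c=np.linalg.inv(p['T'])@np.append(X,1); q=p['camera_matrix']@c[:3]; return q[:2]/q[2]
def save(p,n): cv2.imwrite('pics/'+n+'.png',p['img'][:,:,::-1])
E
python3 - <<'E'
from h import *
np.set_printoptions(precision=3,suppress=True)
s=manip.read_state(); print(s['eef_pos'],s['tool_rot'],s['time_s'])
P={n:shot(n) for n in('top','side','wrist')}
for n in P: save(P[n],n+'0'); print(n,P[n]['T'])
for t in ['large_ring','small_ring','spool','offcut','tray_large','tray_small','tray_spool','scrap_box','jar','caliper']:
    for n in P:
        print(t,n,[(np.round(d['location']).tolist(),round(d['confidence'],2),onz(P[n],d['location'],0.0)[:2].round(3).tolist()) for d in finder.pinpoint(P[n],t)[:4]])
E
```

```text
[0.234 0.606 0.23 ] [-0.576 -3.088  0.003] 0.0
top [[ 0.019 -0.984  0.179  0.392]
 [-1.    -0.023 -0.02   0.015]
 [ 0.024 -0.179 -0.984  1.123]
 [ 0.     0.     0.     1.   ]]
side [[ 0.762 -0.503  0.408  0.084]
 [-0.648 -0.576  0.499 -0.616]
 [-0.016 -0.644 -0.765  0.993]
 [ 0.     0.     0.     1.   ]]
wrist [[ 0.359  0.89   0.282  0.163]
 [ 0.933 -0.342 -0.11   0.634]
 [-0.001  0.302 -0.953  0.373]
 [ 0.     0.     0.     1.   ]]
large_ring top [([203.0, 196.0], 0.7, [0.593, 0.096]), ([251.0, 264.0], 0.64, [0.432, -0.022])]
large_ring side [([253.0, 182.0], 0.7, [0.61, 0.087]), ([226.0, 233.0], 0.63, [0.43, -0.012])]
large_ring wrist []
small_ring top [([196.0, 258.0], 0.67, [0.443, 0.107]), ([113.0, 190.0], 0.21, [0.601, 0.313])]
small_ring side [([212.0, 203.0], 0.52, [0.461, 0.103])]
small_ring wrist []
spool top [([277.0, 184.0], 0.84, [0.627, -0.081])]
spool side [([290.0, 211.0], 0.75, [0.621, -0.075]), ([252.0, 183.0], 0.55, [0.604, 0.086])]
spool wrist []
offcut top [([374.0, 280.0], 0.63, [0.401, -0.313]), ([290.0, 256.0], 0.52, [0.453, -0.114])]
offcut side [([256.0, 245
[... 230 characters left out ...]
35]), ([289.0, 316.0], 0.17, [0.396, -0.315])]
tray_large wrist []
tray_small top [([100.0, 283.0], 0.56, [0.382, 0.328])]
tray_small side [([152.0, 175.0], 0.92, [0.383, 0.325])]
tray_small wrist []
tray_spool top [([117.0, 191.0], 0.63, [0.6, 0.303])]
tray_spool side [([207.0, 147.0], 0.95, [0.593, 0.316])]
tray_spool wrist []
scrap_box top [([372.0, 282.0], 0.72, [0.396, -0.307])]
scrap_box side [([290.0, 317.0], 0.94, [0.397, -0.317])]
scrap_box wrist []
jar top [([190.0, 133.0], 0.73, [0.749, 0.134])]
jar side [([277.0, 153.0], 0.56, [0.753, 0.136])]
jar wrist []
caliper top [([277.0, 128.0], 0.56, [0.768, -0.081])]
caliper side [([328.0, 188.0], 0.87, [0.773, -0.085])]
caliper wrist []
```

View pics/top0.png

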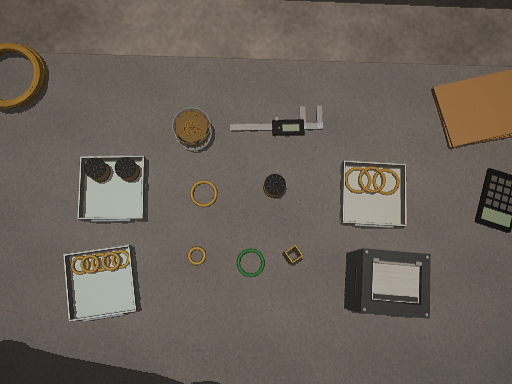

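View pics/side0.png

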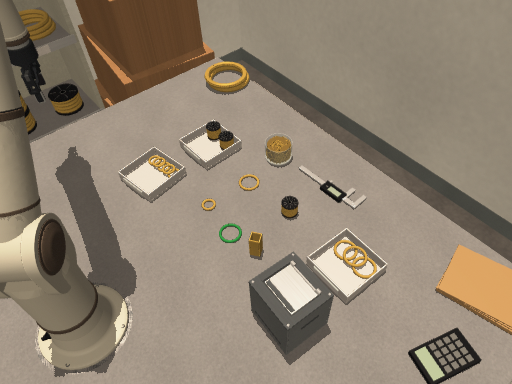

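The top view shows the large ring at (203,193), small ring (197,256), green look-alike (250,262), spool (275,186) and offcut (292,254). The trays are at (373,194) large, (100,283) small and (113,188) spool, with the box lid at (396,283). The side view agrees, and all the stock lies towards the trays' +x, which is roughly world +x.

```bash
cat >> h.py <<'E'
def sil(p,t,near=None):
    L=finder.silhouettes(p,t)
    if near is not None: L=[d for d in L if np.linalg.norm(np.array(d['location'])-near)<15]
    return L[0]['region'] if L else None
def hull(m): 
    c,_=cv2.findContours(m.astype(np.uint8),cv2.RETR_EXTERNAL,cv2.CHAIN_APPROX_NONE); return cv2.convexHull(max(c,key=cv2.contourArea))
def go(x,y,z,yaw,tilt0=True):
    """deltas to TCP target; yaw = world angle of tool y axis, mod pi, tool straight down"""
    T=T_tool(); best=None
    for k in(0,np.pi):
        a=yaw+k; Y=np.array([np.cos(a),np.sin(a),0]);Z=np.array([0,0,-1.]);X=np.cross(Y,Z)
        r=R.from_matrix(T[:3,:3].T@np.c_[X,Y,Z]).as_rotvec()
        if best is None or np.linalg.norm(r)<np.linalg.norm(best): best=r
    d=T[:3,:3].T@(np.array([x,y,z])-T[:3,3])
    print('delta',(d/0.025).round(2).tolist(),(np.degrees(best)/5).round(2).tolist())
E
python3 - <<'E'
from h import *
np.set_printoptions(precision=3,suppress=True)
P={n:shot(n) for n in('top','side')}
near={'large_ring':{'top':(203,194),'side':(249,182)},'small_ring':{'top':(197,256),'side':(209,204)}}
for t in near:
    o=[]
    for n in P:
        m=sil(P[n],t,near[t][n])
        if m is None: print(t,n,'none');continue
        e=cv2.fitEllipse(hull(m)); o.append((P[n],e[0])); print(t,n,e,onz(P[n],e[0],.004))
    if len(o)==2: print('tri',tri(o))
for t in('spool','offcut','tray_large','tray_small','tray_spool','scrap_box'):
    p=P['top'];
    o=[]
    for n in P:
        d=finder.pinpoint(P[n],t); d=[q for q in d if not(t=='offcut' and n=='top' and q['location'][0]>330)]
        if d:o.append((P[n],d[0]['location']))
    if len(o)==2: print(t,'tri',tri(o))
    if t.startswith('tray'):
        m=sil(p,t); 
        if m is None: continue
        r=cv2.minAreaRect(hull(m)); b=[onz(p,q,.035) for q in cv2.boxPoints(r)]
        print(' rim',np.mean(b,0),np.array([v[:2] for v in b]).round(3).tolist(),[np.linalg.norm(b[i]-b[i-1]).round(3) for i in range(4)])
        e=b[1]-b[0]; print(' yaw',(np.degrees(np.arctan2(e[1],e[0]))+45)%90-45)
im=cv2.resize(P['top']['img'][235:330,260:440,::-1],None,fx=4,fy=4,interpolation=cv2.INTER_CUBIC); cv2.imwrite('pics/box.png',im)
go(.46,-.10,.25,np.pi/2)
E
```

```text
large_ring top ((203.19000244140625, 192.81764221191406), (25.453275680541992, 25.6708984375), 94.54890441894531) [0.6   0.096 0.004]
large_ring side ((253.82473754882812, 181.47145080566406), (8.394476890563965, 11.180410385131836), 176.6222686767578) [0.611 0.085 0.004]
tri [ 0.608  0.093 -0.003]
small_ring top ((195.86578369140625, 254.98995971679688), (17.16654396057129, 18.02574920654297), 165.08653259277344) [0.451 0.108 0.004]
small_ring side none
spool tri [ 0.626 -0.078 -0.019]
offcut tri [ 0.457 -0.113  0.013]
tray_large tri [ 0.606 -0.308 -0.005]
 rim [ 0.6   -0.306  0.035] [[0.679, -0.229], [0.682, -0.388], [0.521, -0.381], [0.518, -0.226]] [np.float64(0.16), np.float64(0.159), np.float64(0.161), np.float64(0.155)]
 yaw 1.4209966226591888
tray_small tri [0.388 0.318 0.01 ]
 rim [0.383 0.319 0.035] [[0.448, 0.415], [0.471, 0.253], [0.317, 0.225], [0.295, 0.383]] [np.float64(0.156), np.float64(0.164), np.float64(0.157), np.float64(0.16)]
 yaw 8.111746215810271
tray_spool tri [0.598 0.305 0.013]
 rim [0.6   0.306 0.035] [[0.678, 0.396], [0.682, 0.227], [0.522, 0.219], [0.519, 0.383]] [np.float64(0.159), np.float64(0.169), np.float64(0.16), np.float64(0.165)]
 yaw 1.4394828919636211
scrap_box tri [ 0.398 -0.309 -0.001]
delta [-18.6, -23.1, -0.75] [-0.0, -0.0, -4.23]
```

View pics/box.png

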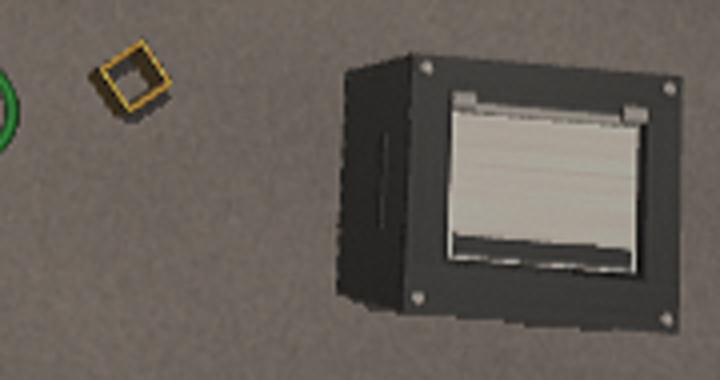

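```bash
python3 - <<'E'
from h import *
np.set_printoptions(precision=3,suppress=True)
p=shot('top'); f=lambda L,z:np.array([onz(p,(u/4+260,v/4+235),z)[:2] for u,v in L])
for L,z in(([(427,68),(670,89),(667,318),(418,298)],.15),([(453,108),(640,122),(636,272),(448,258)],.15),([(143,42),(171,83),(130,110),(101,71)],.07)):
    b=f(L,z); print(b.tolist(),b.mean(0)); 
    for i in range(4):
        e=b[i]-b[i-1]; print('  ',np.linalg.norm(e).round(4),np.degrees(np.arctan2(e[1],e[0])).round(1))
E
```

```text
[[0.4562551131779143, -0.25530230847350527], [0.4480028214048838, -0.3811801169257401], [0.3330203166939241, -0.37386151559059144], [0.34067582378936107, -0.2476069726350608]] [ 0.394 -0.314]
   0.1158 -3.8
   0.1261 -93.8
   0.1152 176.4
   0.1265 86.5
[[0.43607167486188325, -0.2681869655262845], [0.43082822008567745, -0.36476088374796606], [0.3554387895163942, -0.35913702809268916], [0.36067706282073386, -0.26341044455454815]] [ 0.396 -0.314]
   0.0755 -3.6
   0.0967 -93.1
   0.0756 175.7
   0.0959 86.9
[[0.4727332769919135, -0.11867685979416763], [0.4503464134314802, -0.13426409106026943], [0.43504360220453253, -0.11146098780473841], [0.4561921483834501, -0.09528915797662049]] [ 0.454 -0.115]
   0.0286 -54.7
   0.0273 -145.2
   0.0275 123.9
   0.0266 37.4
```

Request:
jog_arm:
  deltas:
    - [[-6,-8,-0.7,0,0,-2,-1],[-12,-15,-0.7,0,0,-4.2,-1],[-18.6,-23.1,-0.7,0,0,-4.2,-1],[-18.6,-23.1,-0.7,0,0,-4.2,-1],[-18.6,-23.1,-0.7,0,0,-4.2,-1],[-18.6,-23.1,-0.7,0,0,-4.2,-1],[-18.6,-23.1,-0.7,0,0,-4.2,-1],[-18.6,-23.1,-0.7,0,0,-4.2,-1],[-18.6,-23.1,-0.7,0,0,-4.2,-1],[-18.6,-23.1,-0.7,0,0,-4.2,-1]]
  force: 30

```text
time_s: 4.0
eef_pos: [0.4246, 0.0092, 0.2473]
tool_rot: [0.003, 3.14, 0.0]
ft_force: [1.1, 0.3, 0.9]
gripper_width: 1.0
grip_force: 0.0
```

Request:
jog_arm:
  deltas:
    - [[-1.2,-2.5,1.0,0,0,-2,-1],[-1.2,-4.9,2.0,0,0,-4,-1],[-1.2,-4.9,2.0,0,0,-6,-1],[-1.2,-4.9,2.0,0,0,-7,-1],[-1.2,-4.9,2.0,0,0,-7,-1],[-1.2,-4.9,2.0,0,0,-7,-1],[-1.2,-4.9,2.0,0,0,-7,-1]]

```text
time_s: 4.88
eef_pos: [0.4539, -0.111, 0.1969]
tool_rot: [-0.941, 2.997, -0.0]
ft_force: [-0.3, -0.1, -0.3]
gripper_width: 1.001
grip_force: 0.0
```

```bash
python3 - <<'E'
from h import *
np.set_printoptions(precision=3,suppress=True)
print(manip.read_state()['eef_pos'],manip.read_state()['joints'],manip.read_state()['time_s'])
p=shot('wrist'); save(p,'w_off')
print([(d['location'],d['confidence'],onz(p,d['location'],.035)) for d in finder.pinpoint(p,'offcut')])
m=sil(p,'offcut')
if m is not None:
    h=cv2.approxPolyDP(hull(m),3,True)[:,0]; print(h.tolist())
    for q in h: print(onz(p,q,.07)[:2],onz(p,q,0)[:2])
E
```

```text
[ 0.454 -0.111  0.197] [ 0.222  0.187 -0.044  2.04   0.01   0.914  2.352] 4.875
[([254.9, 172.2], 0.61, array([ 0.458, -0.113,  0.035]))]
[[269, 150], [271, 197], [238, 197], [237, 162], [241, 150]]
[ 0.428 -0.119] [ 0.437 -0.11 ]
[ 0.46  -0.094] [ 0.478 -0.078]
[ 0.477 -0.117] [ 0.499 -0.107]
[ 0.451 -0.135] [ 0.467 -0.13 ]
[ 0.441 -0.138] [ 0.454 -0.134]
```

View pics/w_off.png

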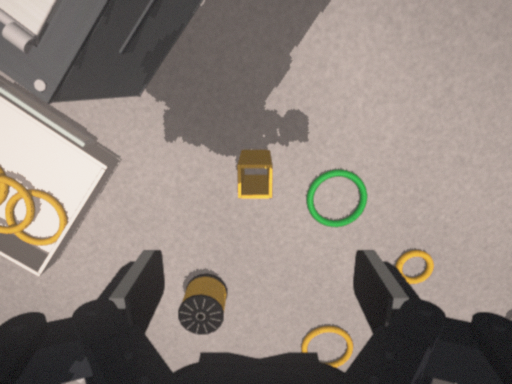

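The wrist view shows the offcut's top face at about (254,180), square to the fingers, with nothing else near it.

```bash
python3 - <<'E'
from h import *
np.set_printoptions(precision=4,suppress=True)
p=shot('wrist'); q=shot('top'); 
print(p['T'][:3,3],p['T'][:3,2])
for c in[(237.5,164),(271,164),(272,197),(238,197),(254.5,180.5)]: print(onz(p,c,.07))
print(tri([(p,(254.5,180.5)),(q,(136/4+260,76.5/4+235))]))
E
```

```text
[ 0.3911 -0.1552  0.3398] [ 0.2484  0.1731 -0.9531]
[ 0.4525 -0.134   0.07  ]
[ 0.4363 -0.1108  0.07  ]
[ 0.4597 -0.093   0.07  ]
[ 0.4767 -0.1172  0.07  ]
[ 0.4562 -0.114   0.07  ]
[ 0.4539 -0.1145  0.0763]
```

Request:
jog_arm:
  deltas:
    - [[0,-0.14,2.0,0,0,0,-1],[0,-0.14,4.0,0,0,0,-1],[0,-0.14,5.5,0,0,0,-1],[0,-0.14,6.5,0,0,0,-1],[0,-0.14,6.5,0,0,0,-1],[0,-0.14,6.5,0,0,0,1],[0,-0.14,6.5,0,0,0,1],[0,-0.14,6.5,0,0,0,1],[0,-0.14,6.5,0,0,0,1],[0,-0.14,6.5,0,0,0,1]]
  force: 50

```text
time_s: 6.38
eef_pos: [0.4564, -0.1145, 0.0352]
tool_rot: [-0.941, 2.996, -0.001]
ft_force: [-0.9, 0.4, 7.7]
gripper_width: 0.346
grip_force: 51.0
```

Request:
jog_arm:
  deltas:
    - [[0,0,0,0,0,0,1],[0,0,0,0,0,0,1],[0,0,-2,0,0,0,1],[0,0,-4,0,0,0,1],[0,0,-6,0,0,0,1],[0,0,-8,0,0,0,1],[0,0,-9,0,0,0,1],[0,0,-9,0,0,0,1]]

```text
time_s: 7.38
eef_pos: [0.4569, -0.1146, 0.2612]
tool_rot: [-0.94, 2.993, -0.004]
ft_force: [1.0, -0.9, -2.2]
gripper_width: 0.344
grip_force: 50.3
```

```bash
python3 - <<'E'
from h import *
s=manip.read_state(); print(s['joints'],s['gripper_width'],s['grip_force'])
c=np.array([.395,-.314])+R.from_euler('z',-3.5,degrees=True).as_matrix()[:2,:2]@[-.016,0]
print(c); go(c[0],c[1],.255,np.radians(86.5))
E
```

```text
[ 0.22835744  0.11426933 -0.04274922  1.96353893  0.00571751  1.05918137
  2.36242369] 0.3435911267225855 50.314157009124756
[ 0.37902984 -0.31302322]
delta [7.09, -4.73, 0.24] [-0.03, 0.05, 7.67]
```

Request:
jog_arm:
  deltas:
    - [[2,-1.5,0.2,0,0,2,1],[4,-3,0.2,0,0,4,1],[6,-4.5,0.2,0,0,6,1],[7.1,-4.7,0.2,0,0,7.7,1],[7.1,-4.7,0.2,0,0,7.7,1],[7.1,-4.7,0.2,0,0,7.7,1],[7.1,-4.7,0.2,0,0,7.7,1]]

```text
time_s: 8.25
eef_pos: [0.378, -0.3107, 0.2536]
tool_rot: [-0.094, -3.14, -0.001]
ft_force: [0.3, 0.1, -1.3]
gripper_width: 0.348
grip_force: 50.4
```

```bash
python3 - <<'E'
from h import *
np.set_printoptions(precision=4,suppress=True)
p=shot('wrist'); save(p,'w_box'); go(.379,-.313,.11,np.radians(86.5))
E
```

```text
delta [-0.05, -0.08, 5.75] [0.01, -0.01, 0.01]
```

View pics/w_box.png

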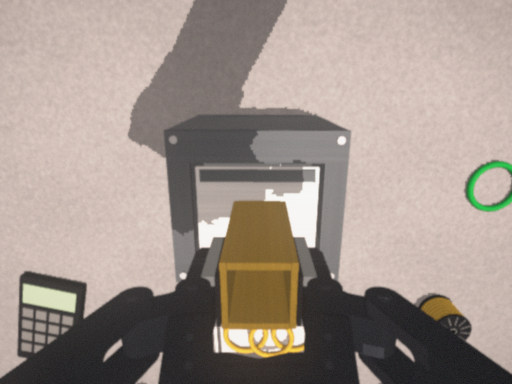

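```bash
python3 - <<'E'
from h import *
np.set_printoptions(precision=4,suppress=True)
p=shot('wrist')
for c in[(173,140),(342,141),(195,165),(321,164)]: print(onz(p,c,.15))
E
```

```text
[ 0.3363 -0.3726  0.15  ]
[ 0.3445 -0.2454  0.15  ]
[ 0.3565 -0.3583  0.15  ]
[ 0.3614 -0.2612  0.15  ]
```

Request:
jog_arm:
  deltas:
    - [[-0.25,-0.05,1.0,0,0,0,1],[-0.25,-0.05,2.0,0,0,0,1],[-0.25,-0.05,3.0,0,0,0,1],[-0.25,-0.05,3.8,0,0,0,1],[-0.25,-0.05,4.6,0,0,0,1],[-0.25,-0.05,5.2,0,0,0,1],[-0.25,-0.05,5.2,0,0,0,1]]

```text
time_s: 9.22
eef_pos: [0.3828, -0.313, 0.1232]
tool_rot: [-0.098, -3.138, -0.002]
ft_force: [-0.5, 0.1, -1.4]
gripper_width: 0.346
grip_force: 50.4
```

Request:
jog_arm:
  deltas:
    - [[0,0,0.25,0,0,0,1],[0,0,0.45,0,0,0,1],[0,0,0.45,0,0,0,0],[0,0,0.45,0,0,0,0],[0,0,0.45,0,0,0,0],[0,0,0.45,0,0,0,0],[0,0,0.45,0,0,0,0],[0,0,0.45,0,0,0,0]]

```text
time_s: 10.22
eef_pos: [0.3835, -0.3139, 0.113]
tool_rot: [0.099, 3.14, -0.0]
ft_force: [0.3, -0.5, -0.1]
gripper_width: 0.501
grip_force: 0.2
```

Request:
jog_arm:
  deltas:
    - [[0,0,-1,0,0,0,0],[0,0,-2,0,0,0,0],[0,0,-3,0,0,0,0],[0,0,-4,0,0,0,0],[0,0,-5,0,0,0,-1],[0,0,-6,0,0,0,-1],[0,0,-6,0,0,0,-1]]

```text
time_s: 11.1
eef_pos: [0.3845, -0.3147, 0.2647]
tool_rot: [0.099, 3.136, -0.003]
ft_force: [-0.1, -0.3, -0.5]
gripper_width: 0.994
grip_force: 0.0
```

```bash
python3 - <<'E'
from h import *
p=shot('wrist'); save(p,'w_box2'); go(.56,-.08,.2,np.pi/2)
E
```

```text
delta [-6.44, 9.79, 2.54] [-0.01, 0.02, -0.73]
```

View pics/w_box2.png

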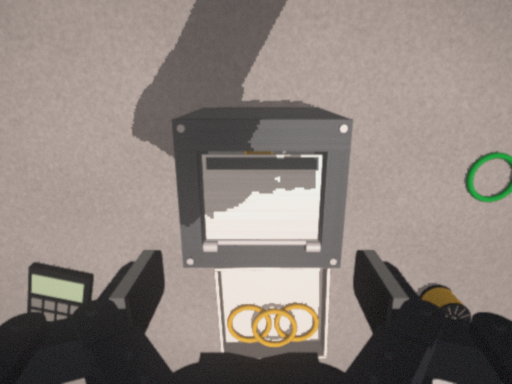

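The flap has closed again, but a bit of brass shows at (258,152) by its free edge, so I'll zoom in there.

```bash
python3 - <<'E'
from h import *
a=cv2.imread('pics/w_box2.png')[135:185,190:335]; a=cv2.resize(a,None,fx=5,fy=5,interpolation=cv2.INTER_NEAREST)
p=shot('side'); b=cv2.resize(p['img'][250:350,240:340,::-1],None,fx=3,fy=3); b=cv2.copyMakeBorder(b,0,0,0,725-300,0)
cv2.imwrite('pics/z1.png',np.vstack([a,b]))
E
```

```text
(no output)
```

View pics/z1.png

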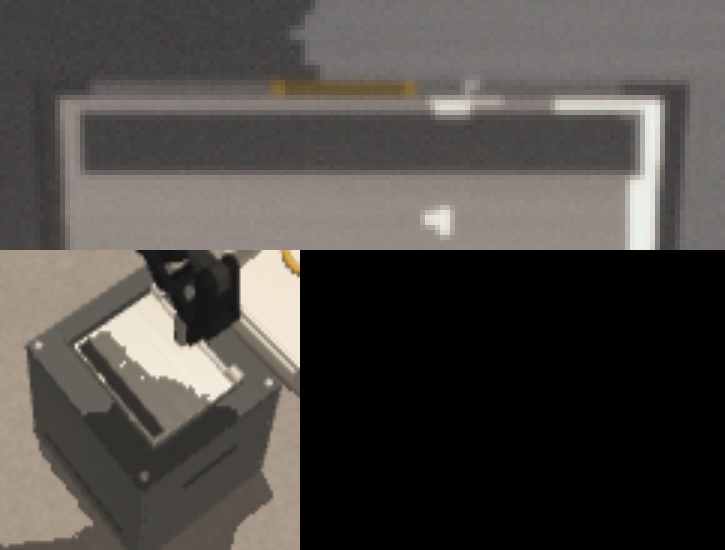

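The brass bit is the offcut's top edge, seen through the gap by the flap. It stands on the box floor, and the flap is level and shut. Next is the spool.

Request:
jog_arm:
  deltas:
    - [[-2.2,2.5,0.6,0,0,-0.7,-1],[-4.4,5,1.2,0,0,-0.7,-1],[-6.5,7.5,1.8,0,0,-0.7,-1],[-7.6,9.8,2.5,0,0,-0.7,-1],[-7.6,9.8,2.5,0,0,-0.7,-1],[-7.6,9.8,2.5,0,0,-0.7,-1],[-7.6,9.8,2.5,0,0,-0.7,-1],[-7.6,9.8,2.5,0,0,-0.7,-1]]

```text
time_s: 12.2
eef_pos: [0.5875, -0.0836, 0.2001]
tool_rot: [-0.008, -3.141, 0.002]
ft_force: [-0.8, -0.5, -0.4]
gripper_width: 1.005
grip_force: 0.0
```

```bash
python3 - <<'E'
from h import *
np.set_printoptions(precision=4,suppress=True)
p=shot('wrist'); save(p,'w_sp'); t=shot('top')
print(p['T'][:3,3], T_tool()[:3,3])
d=finder.pinpoint(p,'spool'); print([(q['location'],q['confidence'],onz(p,q['location'],0)) for q in d])
m=sil(p,'spool'); h=hull(m); ys,xs=np.nonzero(m); print(h.min(0),h.max(0))
for n,z in((p,0),):
  for q in finder.silhouettes(p,'large_ring'): e=cv2.fitEllipse(hull(q['region'])); print('LR',e,onz(p,e[0],.004))
E
```

```text
[ 0.5112 -0.083   0.3432] [ 0.5879 -0.0834  0.2007]
[([267.8, 191.6], 0.58, array([ 0.6213, -0.0733,  0.    ])), ([263.4, 309.0], 0.2, array([ 0.7744, -0.078 ,  0.    ]))]
[[245 169]] [[295 227]]
LR ((427.0735778808594, 173.15869140625), (56.73705291748047, 65.74830627441406), 52.524532318115234) [0.5999 0.0966 0.004 ]
LR ((327.0685729980469, 3.6837120056152344), (70.03304290771484, 77.59354400634766), 19.260526657104492) [ 0.4386 -0.0198  0.004 ]
```

View pics/w_sp.png

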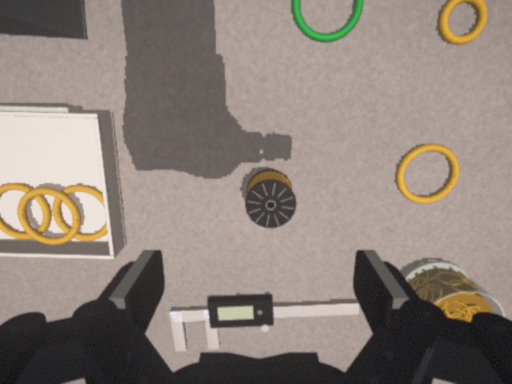

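The wrist view shows the spool's top flange centred at (270.5,204), the large ring at (428,173) and the caliper beyond at (265,312).

```bash
python3 - <<'E'
from h import *
np.set_printoptions(precision=4,suppress=True)
p=shot('wrist'); t=shot('top')
a=onz(p,(270.5,202),.045); b=onz(p,(270.5,202),.045)
m=sil(t,'spool'); e=cv2.minEnclosingCircle(hull(m)); print(e,onz(t,e[0],.045))
print('w',onz(p,(270.5,203.5),.045),'tri',tri([(p,(270.5,203.5)),(t,e[0])]))
for l,r in[((245,203),(296,203))]: print(np.linalg.norm(onz(p,l,.045)-onz(p,r,.045)))
m=finder.silhouettes(t,'large_ring'); 
for q in m: e2=cv2.fitEllipse(hull(q['region'])); print(e2[0],onz(t,e2[0],.004))
x=.5*(onz(p,(270.5,203.5),.045)+onz(t,e[0],.045)); print(x); go(x[0],x[1],.07,np.pi/2); go(x[0],x[1],.008,np.pi/2)
E
```

```text
((270.9344787597656, 189.72068786621094), 8.337769508361816) [ 0.603  -0.0639  0.045 ]
w [ 0.6203 -0.0706  0.045 ] tri [ 0.5974 -0.0665  0.0955]
0.04944978074050805
(253.3402862548828, 259.08258056640625) [ 0.4439 -0.0271  0.004 ]
(203.10426330566406, 193.4377899169922) [0.5981 0.0963 0.004 ]
[ 0.6116 -0.0673  0.045 ]
delta [-0.92, 0.58, 5.22] [0.0, 0.0, -0.03]
delta [-0.92, 0.57, 7.7] [0.0, 0.0, -0.03]
```

```bash
python3 - <<'E'
from h import *
np.set_printoptions(precision=4,suppress=True)
p=shot('wrist'); t=shot('top')
g=cv2.imread('pics/top0.png',0)[165:205,255:295]; m=(g<55).astype(np.uint8); n,l,s,c=cv2.connectedComponentsWithStats(m); i=1+np.argmax(s[1:,4]); print(s[i],c[i]+[255,165])
uv=s[i][:2]+s[i][2:4]/2-.5+[255,165]; print(uv,onz(t,uv,.045),tri([(p,(270.5,203.5)),(t,uv)]))
g=cv2.cvtColor(cv2.imread('pics/w_sp.png'),cv2.COLOR_BGR2GRAY)[180:235,235:305]; m=(g<75).astype(np.uint8); n,l,s,c=cv2.connectedComponentsWithStats(cv2.morphologyEx(m,cv2.MORPH_CLOSE,np.ones((5,5)))); i=1+np.argmax(s[1:,4]); print(s[i]+[235,180,0,0,0],c[i]+[235,180])
E
```

```text
[  9   9  23  24 366] [274.7869 185.1202]
[275.  185.5] [ 0.6132 -0.0733  0.045 ] [ 0.6056 -0.0706  0.0844]
[ 246  180   49   47 1869] [269.7228 202.2215]
```

Request:
jog_arm:
  deltas:
    - [[-1.25,0.5,2.0,0,0,0,-1],[-1.25,0.5,4.0,0,0,0,-1],[-1.25,0.5,6.0,0,0,0,-1],[-1.25,0.5,7.6,0,0,0,-1],[-1.25,0.5,7.6,0,0,0,-1],[-1.25,0.5,7.6,0,0,0,0.5],[-1.25,0.5,7.6,0,0,0,0.5],[-1.25,0.5,7.6,0,0,0,0.5],[-1.25,0.5,7.6,0,0,0,0.5],[-1.25,0.5,7.6,0,0,0,0.5]]
  force: 40

```text
time_s: 14.0
eef_pos: [0.622, -0.0696, 0.0134]
tool_rot: [0.004, 3.137, -0.001]
ft_force: [-1.1, -1.0, 5.4]
gripper_width: 0.561
grip_force: 40.2
```

Request:
jog_arm:
  deltas:
    - [[0,0,-1.5,0,0,0,0.5],[0,0,-3.5,0,0,0,0.5],[0,0,-5.5,0,0,0,0.5],[0,0,-6,0,0,0,0.5],[0.6,2.2,-6,0,0,0,0.5],[1.2,4.4,-6,0,0,0,0.5],[1.9,6.6,-6,0,0,0,0.5],[1.9,8.8,-6,0,0,0,0.5],[1.9,11,-6,0,0,0,0.5],[1.9,12,-6,0,0,0,0.5]]

```text
time_s: 15.25
eef_pos: [0.5712, 0.2361, 0.1601]
tool_rot: [0.005, -3.14, -0.003]
ft_force: [0.3, -0.0, -1.7]
gripper_width: 0.567
grip_force: 41.7
```

Request:
jog_arm:
  deltas:
    - [[0,0,0,0,0,0,0.5],[0,1,0,0,0,0,0.5],[0,3,0,0,0,0,0.5],[0,3,0,0,0,0,0.5],[0,3,0,0,0,0,0.5]]

```text
time_s: 15.88
eef_pos: [0.5731, 0.3042, 0.1598]
tool_rot: [-0.005, -3.141, 0.003]
ft_force: [-0.8, -1.2, -2.2]
gripper_width: 0.556
grip_force: 41.9
```

```bash
python3 - <<'E'
from h import *
np.set_printoptions(precision=4,suppress=True)
p=shot('wrist'); save(p,'w_ts'); t=shot('top')
print(T_tool()[:3,3])
for q in(p,t):
  d=finder.pinpoint(q,'tray_spool'); print([(q_['location'],q_['confidence'],onz(q,q_['location'],0)) for q_ in d])
E
```

```text
[0.5737 0.3033 0.1601]
[([263.4, 204.7], 0.59, array([0.6075, 0.309 , 0.    ])), ([19.8, 30.2], 0.39, array([0.4512, 0.1037, 0.    ]))]
[([116.9, 188.4], 0.65, array([0.6064, 0.3041, 0.    ]))]
```

View pics/w_ts.png

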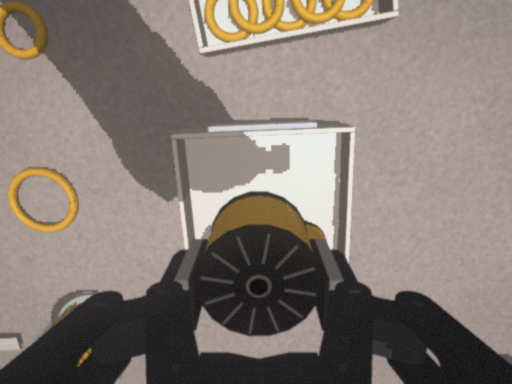

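The spool hangs upright in the grip. The tray's -x rim runs from (173,135) to (354,129), and the bare floor is below.

```bash
python3 - <<'E'
from h import *
np.set_printoptions(precision=4,suppress=True)
p=shot('wrist')
a,b=onz(p,(173,135),.035),onz(p,(354,129),.035); print(a,b,(a+b)/2,np.linalg.norm(a-b)); print(T_tool()[:3,3])
E
```

```text
[0.5348 0.2345 0.035 ] [0.5304 0.3818 0.035 ] [0.5326 0.3082 0.035 ] 0.14735824289539654
[0.5737 0.3044 0.1604]
```

Request:
jog_arm:
  deltas:
    - [[-0.3,0.2,1.5,0,0,0,0.5],[-0.3,0.2,3,0,0,0,0.5],[-0.3,0.2,4.4,0,0,0,0.5],[-0.3,0.2,5.2,0,0,0,0.5],[-0.3,0.2,5.6,0,0,0,0.5],[-0.3,0.2,5.7,0,0,0,0.5],[-0.3,0.2,5.7,0,0,0,0.5]]

```text
time_s: 17.0
eef_pos: [0.5815, 0.3116, 0.019]
tool_rot: [0.004, 3.14, 0.002]
ft_force: [0.5, 0.5, -1.5]
gripper_width: 0.561
grip_force: 41.9
```

Request:
jog_arm:
  deltas:
    - [[0,0,0.05,0,0,0,0.5],[0,0,0.08,0,0,0,0.5],[0,0,0.08,0,0,0,0.5],[0,0,0.08,0,0,0,-0.7],[0,0,0.08,0,0,0,-0.7],[0,0,0.08,0,0,0,-0.7],[0,0,0.08,0,0,0,-0.7],[0,0,-1,0,0,0,-0.7],[0,0,-3,0,0,0,-0.7],[0,0,-5,0,0,0,-0.7]]

```text
time_s: 18.25
eef_pos: [0.5803, 0.3109, 0.1438]
tool_rot: [-0.003, -3.141, 0.001]
ft_force: [0.4, 0.3, -0.8]
gripper_width: 0.848
grip_force: 0.0
```

Request:
jog_arm:
  deltas:
    - [[0,-2,-1.5,0,0,0,-1],[0,-4,-2,0,0,0,-1],[0.5,-6,-2,0,0,0,-1],[1,-8.5,-2,0,0,0,-1],[1,-8.5,-2,0,0,0,-1],[1,-8.5,-2,0,0,0,-1],[1,-8.5,-2,0,0,0,-1]]

```text
time_s: 19.12
eef_pos: [0.5553, 0.1007, 0.1929]
tool_rot: [-0.0, 3.141, 0.001]
ft_force: [0.1, 1.5, 0.0]
gripper_width: 0.997
grip_force: 0.0
```

```bash
python3 - <<'E'
from h import *
np.set_printoptions(precision=4,suppress=True)
p=shot('wrist'); save(p,'w_lr'); t=shot('top'); print(T_tool()[:3,3])
for n,r in((p,'w'),(t,'t')):
  for q in finder.silhouettes(n,'large_ring'): e=cv2.fitEllipse(hull(q['region'])); print(r,np.round(e[0]),onz(n,e[0],.004),q['confidence'])
  for q in finder.silhouettes(n,'small_ring'): e=cv2.fitEllipse(hull(q['region'])); print('s',r,np.round(e[0]),onz(n,e[0],.004),q['confidence'])
E
```

```text
[0.5552 0.1005 0.1928]
w [254. 204.] [0.6002 0.0962 0.004 ] 0.9
w [128.  39.] [ 0.4373 -0.0199  0.004 ] 0.67
s w [459. 211.] [0.6076 0.3197 0.004 ] 0.73
t [250. 263.] [ 0.4354 -0.0195  0.004 ] 0.75
t [386. 283.] [ 0.3951 -0.34    0.004 ] 0.53
```

View pics/w_lr.png

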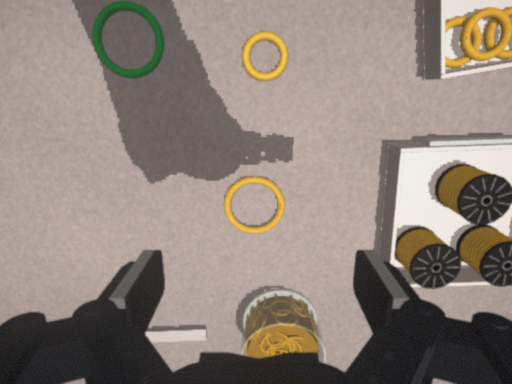

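The wrist view shows the spool standing in its tray at (478,193), the large ring at (254,204) and the small ring at (265,56). Next is the large ring.

Request:
jog_arm:
  deltas:
    - [[-1.8,-0.18,2,0,0,0,-1],[-1.8,-0.18,4,0,0,0,-1],[-1.8,-0.18,6,0,0,0,-1],[-1.8,-0.18,7.2,0,0,0,-1],[-1.8,-0.18,7.7,0,0,0,-1],[-1.8,-0.18,7.7,0,0,0,-1],[-1.8,-0.18,7.7,0,0,0,-1]]

```text
time_s: 20.3
eef_pos: [0.6016, 0.0944, 0.002]
tool_rot: [0.004, 3.139, 0.001]
ft_force: [0.7, 0.7, 0.1]
gripper_width: 0.999
grip_force: 0.0
```

Request:
jog_arm:
  deltas:
    - [[0.05,0.05,0.15,0,0,0,-1],[0.05,0.05,0.26,0,0,0,-1],[0.05,0.05,0.26,0,0,0,-0.65],[0.05,0.05,0.26,0,0,0,-0.65],[0.05,0.05,0.26,0,0,0,-0.65]]
  force: 30

```text
time_s: 20.92
eef_pos: [0.599, 0.0953, -0.006]
tool_rot: [0.004, 3.142, 0.0]
ft_force: [0.1, 0.3, 0.3]
gripper_width: 0.826
grip_force: 0.0
```

Request:
jog_arm:
  deltas:
    - [[0,0,0,0,0,0,-0.4],[0,0,0,0,0,0,-0.4],[0,0,0,0,0,0,-0.4],[0,0,0,0,0,0,-0.4]]

```text
time_s: 21.42
eef_pos: [0.5991, 0.0953, -0.0056]
tool_rot: [0.004, 3.141, 0.0]
ft_force: [-1.7, -1.3, 6.0]
gripper_width: 0.745
grip_force: 32.0
```

Request:
jog_arm:
  deltas:
    - [[0,0,-1,0,0,0,-0.4],[0,0,-3,0,0,0,-0.4],[0,0,-5,0,0,0,-0.4],[0,0,-6.5,0,0,0,-0.4],[0.3,-2.2,-6.5,0,0,0,-0.4],[0.6,-4.4,-6.5,0,0,0,-0.4],[0.9,-6.6,-6.5,0,0,0,-0.4],[1.1,-8.8,-6.5,0,0,0,-0.4],[1.1,-11,-6.5,0,0,0,-0.4],[1.1,-13,-6.5,0,0,0,-0.4]]

```text
time_s: 22.68
eef_pos: [0.5702, -0.2318, 0.1562]
tool_rot: [-0.005, -3.141, 0.0]
ft_force: [0.5, 0.9, -0.7]
gripper_width: 0.743
grip_force: 33.4
```

Request:
jog_arm:
  deltas:
    - [[0,-1.5,0,0,0,0,-0.4],[0,-3.2,0,0,0,0,-0.4],[0,-3.2,0,0,0,0,-0.4],[0,-3.2,0,0,0,0,-0.4]]

```text
time_s: 23.18
eef_pos: [0.5703, -0.3089, 0.1558]
tool_rot: [-0.004, -3.141, -0.002]
ft_force: [-0.6, 0.5, -0.8]
gripper_width: 0.739
grip_force: 33.4
```

```bash
python3 - <<'E'
from h import *
np.set_printoptions(precision=4,suppress=True)
p=shot('wrist'); save(p,'w_tl'); print(T_tool()[:3,3])
d=finder.pinpoint(p,'tray_large'); print([(q_['location'],q_['confidence'],onz(p,q_['location'],0)) for q_ in d])
E
```

```text
[ 0.5707 -0.3079  0.1559]
[([259.4, 206.1], 0.94, array([ 0.6047, -0.3075,  0.    ]))]
```

View pics/w_tl.png

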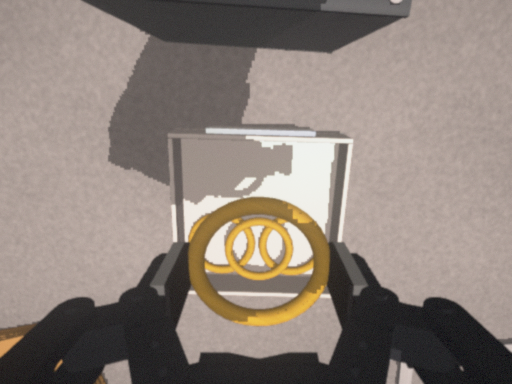

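The ring is held flat. The tray's -x rim runs from (169,135) to (351,141), and the floor in front of the stock rings is bare.

```bash
python3 - <<'E'
from h import *
np.set_printoptions(precision=4,suppress=True)
p=shot('wrist')
a,b=onz(p,(169,135),.035),onz(p,(351,141),.035); m=(a+b)/2; e=(b-a)/np.linalg.norm(b-a); n=np.array([e[1],-e[0],0]);print(a,b,m,e,np.linalg.norm(a-b)); c=m+n*.075; t=m+n*.041; print('centre',c,'target',t,T_tool()[:3,3]); go(t[0],t[1],.0,np.pi/2+np.arctan2(n[1],n[0]))
E
```

```text
[ 0.5317 -0.3789  0.035 ] [ 0.5363 -0.2323  0.035 ] [ 0.534  -0.3056  0.035 ] [0.0315 0.9995 0.    ] 0.14663770240899598
centre [ 0.609 -0.308  0.035] target [ 0.575  -0.3069  0.035 ] [ 0.571  -0.3075  0.1562]
delta [-0.16, 0.02, 6.25] [0.01, -0.0, 0.36]
```

Request:
jog_arm:
  deltas:
    - [[-0.16,0,1.5,0,0,0.36,-0.4],[-0.16,0,3,0,0,0.36,-0.4],[-0.16,0,4.5,0,0,0.36,-0.4],[-0.16,0,5.6,0,0,0.36,-0.4],[-0.16,0,6.1,0,0,0.36,-0.4],[-0.16,0,6.25,0,0,0.36,-0.4],[-0.16,0,6.25,0,0,0.36,-0.4]]

```text
time_s: 24.2
eef_pos: [0.5753, -0.3097, 0.0011]
tool_rot: [0.052, 3.14, -0.001]
ft_force: [-0.6, -0.3, -0.4]
gripper_width: 0.74
grip_force: 33.4
```

Request:
jog_arm:
  deltas:
    - [[0,0,0.08,0,0,0,-0.4],[0,0,0.08,0,0,0,-0.4],[0,0,0.08,0,0,0,-0.9],[0,0,0.08,0,0,0,-0.9],[0,0,0.08,0,0,0,-0.9],[0,0,-1,0,0,0,-0.9],[0,0,-3,0,0,0,-0.9],[0,0,-5,0,0,0,-0.9],[0,0,-7,0,0,0,-0.9],[0,0,-8,0,0,0,-1]]

```text
time_s: 25.45
eef_pos: [0.5759, -0.3104, 0.204]
tool_rot: [0.053, 3.137, -0.003]
ft_force: [-0.8, 0.5, 0.4]
gripper_width: 0.998
grip_force: 0.0
```

```bash
python3 - <<'E'
from h import *
np.set_printoptions(precision=4,suppress=True)
p=shot('wrist'); save(p,'w_tl2'); print(T_tool()[:3,3])
go(.41,.106,.19,np.pi/2)
E
```

```text
[ 0.5771 -0.311   0.2067]
delta [7.25, 16.45, 0.56] [-0.04, 0.09, -0.39]
```

View pics/w_tl2.png

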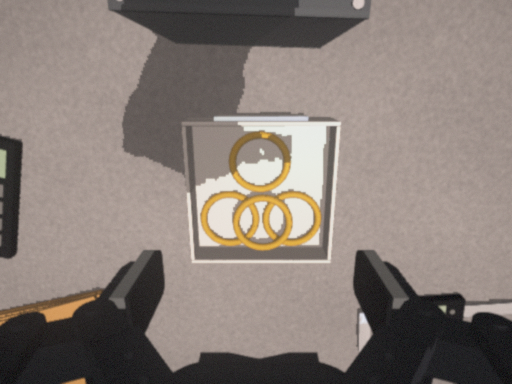

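The large ring lies flat at (261,162) in the bare half of its tray. Next is the small ring.

Request:
jog_arm:
  deltas:
    - [[1,2.4,0.3,0,0,-0.4,-1],[2,4.8,0.5,0,0,-0.4,-1],[3,7,0.5,0,0,-0.4,-1],[4,9.4,0.5,0,0,-0.4,-1],[5,11.6,0.5,0,0,-0.4,-1],[6,14,0.5,0,0,-0.4,-1],[6.9,16.4,0.5,0,0,-0.4,-1],[6.9,16.4,0.5,0,0,-0.4,-1],[6.9,16.4,0.5,0,0,-0.4,-1]]

```text
time_s: 26.62
eef_pos: [0.4158, 0.106, 0.1875]
tool_rot: [0.004, -3.142, 0.001]
ft_force: [-0.6, -0.0, 0.1]
gripper_width: 0.994
grip_force: 0.0
```

```bash
python3 - <<'E'
from h import *
np.set_printoptions(precision=4,suppress=True)
p=shot('wrist'); t=shot('side'); print(T_tool()[:3,3]); T=T_tool()
for n,r in((p,'w'),(t,'s')):
  for q in finder.silhouettes(n,'small_ring'): e=cv2.fitEllipse(hull(q['region'])); print('s',r,np.round(e[0]),np.round(e[1]),onz(n,e[0],.004),q['confidence'])
  for q in finder.pinpoint(n,'small_ring'): print('pp',r,onz(n,q['location'],.004),q['confidence'])
  for q in finder.pinpoint(n,'large_ring'): print('LR',r,onz(n,q['location'],.008),q['confidence'])
go(.455,.106,.003,np.pi/2)
E
```

```text
[0.4164 0.1044 0.1875]
s w [259. 198.] [40. 41.] [0.4516 0.1067 0.004 ] 0.93
pp w [0.453  0.1089 0.004 ] 0.77
s s [208. 203.] [ 9. 13.] [0.4518 0.1077 0.004 ] 0.51
pp s [0.4552 0.1069 0.004 ] 0.4
LR s [ 0.4277 -0.0209  0.008 ] 0.54
LR s [ 0.5844 -0.3161  0.008 ] 0.45
delta [-1.56, 0.04, 7.38] [-0.0, -0.0, -0.01]
```

Request:
jog_arm:
  deltas:
    - [[-1.44,0.08,2,0,0,0,-1],[-1.44,0.08,4,0,0,0,-1],[-1.44,0.08,6,0,0,0,-1],[-1.44,0.08,7.1,0,0,0,-1],[-1.44,0.08,7.4,0,0,0,-0.3],[-1.44,0.08,7.45,0,0,0,-0.3],[-1.44,0.08,7.45,0,0,0,-0.3],[-1.44,0.08,7.45,0,0,0,-0.3]]

```text
time_s: 28.02
eef_pos: [0.4529, 0.1083, 0.0026]
tool_rot: [-0.002, 3.139, 0.001]
ft_force: [-0.4, 0.6, -0.3]
gripper_width: 0.651
grip_force: 0.0
```

Request:
jog_arm:
  deltas:
    - [[0,0,0.12,0,0,0,-0.3],[0,0,0.12,0,0,0,-0.3],[0,0,0.12,0,0,0,0.3],[0,0,0.12,0,0,0,0.3],[0,0,0.12,0,0,0,0.3],[0,0,0.12,0,0,0,0.3]]

```text
time_s: 28.78
eef_pos: [0.4519, 0.108, -0.0013]
tool_rot: [-0.002, 3.142, 0.0]
ft_force: [-0.4, -0.0, 5.1]
gripper_width: 0.478
grip_force: 29.7
```

Request:
jog_arm:
  deltas:
    - [[0,0,-1,0,0,0,0.3],[0,0,-3,0,0,0,0.3],[0,0,-5,0,0,0,0.3],[0.8,2,-6.5,0,0,0,0.3],[1.6,4,-6.5,0,0,-1.5,0.3],[2.4,6,-6.5,0,0,-1.5,0.3],[3.5,8.3,-6.5,0,0,-1.5,0.3],[3.5,8.3,-6.5,0,0,-1.5,0.3],[3.5,8.3,-6.5,0,0,-1.5,0.3]]

```text
time_s: 29.9
eef_pos: [0.3639, 0.315, 0.1606]
tool_rot: [0.209, -3.134, 0.001]
ft_force: [0.2, -0.2, -0.7]
gripper_width: 0.483
grip_force: 30.7
```

```bash
python3 - <<'E'
from h import *
np.set_printoptions(precision=4,suppress=True)
p=shot('wrist'); save(p,'w_tsm'); print(T_tool()[:3,3])
d=finder.pinpoint(p,'tray_small'); print([(q_['location'],q_['confidence'],onz(p,q_['location'],0)) for q_ in d])
E
```

```text
[0.3645 0.3141 0.1606]
[([264.5, 196.1], 0.75, array([0.3886, 0.3243, 0.    ]))]
```

View pics/w_tsm.png

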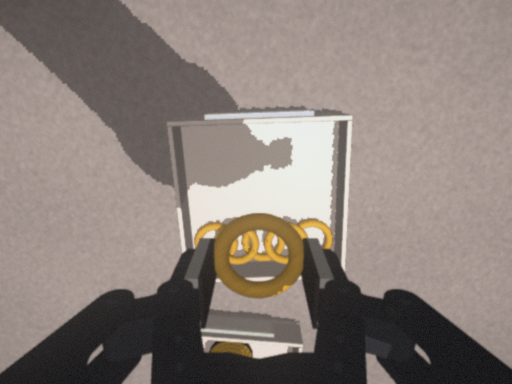

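The small ring is held flat. The tray's -x rim runs from (168,123) to (352,117), and the stock sits at the +x end.

```bash
python3 - <<'E'
from h import *
np.set_printoptions(precision=4,suppress=True)
p=shot('wrist')
a,b=onz(p,(168,123),.035),onz(p,(352,117),.035); m=(a+b)/2; e=(b-a)/np.linalg.norm(b-a); n=np.array([e[1],-e[0],0]); c=m+n*.075; t=m+n*.052; print(np.linalg.norm(a-b),'centre',c,'target',t,T_tool()[:3,3]); go(t[0],t[1],.0045,np.pi/2+np.arctan2(n[1],n[0]))
E
```

```text
0.14832107358141688 centre [0.3884 0.3203 0.035 ] target [0.3657 0.3166 0.035 ] [0.365  0.3137 0.1607]
delta [-0.05, 0.12, 6.25] [-0.01, -0.0, -0.39]
```

Request:
jog_arm:
  deltas:
    - [[-0.05,0.1,1.5,0,0,-0.35,0.3],[-0.05,0.1,3,0,0,-0.35,0.3],[-0.05,0.1,4.5,0,0,-0.35,0.3],[-0.05,0.1,5.6,0,0,-0.35,0.3],[-0.05,0.1,6.1,0,0,-0.35,0.3],[-0.05,0.1,6.25,0,0,-0.35,0.3],[-0.05,0.1,6.25,0,0,-0.35,0.3]]

```text
time_s: 30.92
eef_pos: [0.3657, 0.3182, 0.0053]
tool_rot: [-0.254, 3.13, 0.001]
ft_force: [-0.1, -0.5, -0.1]
gripper_width: 0.482
grip_force: 30.7
```

Request:
jog_arm:
  deltas:
    - [[0,0,0.04,0,0,0,0.3],[0,0,0.04,0,0,0,-0.5],[0,0,0.04,0,0,0,-0.5],[0,0,0.04,0,0,0,-0.5],[0,0,0.04,0,0,0,-0.5],[0,0,-1,0,0,0,-0.5],[0,0,-3,0,0,0,-0.5],[0,0,-5,0,0,0,-0.5],[0,0,-7,0,0,0,-0.5],[0,0,-8,0,0,0,-0.5]]

```text
time_s: 32.17
eef_pos: [0.366, 0.3189, 0.2077]
tool_rot: [-0.255, 3.128, 0.004]
ft_force: [0.5, 1.2, -1.2]
gripper_width: 0.751
grip_force: 0.0
```

```bash
python3 - <<'E'
from h import *
p=shot('wrist'); t=shot('side'); 
print([onz(p,d['location'],.008).round(3) for d in finder.pinpoint(p,'small_ring')])
a=np.hstack([cv2.resize(p['img'],(400,300)),t['img'][100:400,:400]]); a=cv2.cvtColor(a[:284] if a.shape[0]<300 else a,cv2.COLOR_RGB2BGR) if True else a
cv2.imwrite('pics/fin.png',a)
E
```

```text
[array([0.367, 0.323, 0.008])]Traceback (most recent call last):
  File "<stdin>", line 4, in <module>
    return _nx.concatenate(arrs, 1, dtype=dtype, casting=casting)
           ~~~~~~~~~~~~~~~^^^^^^^^^^^^^^^^^^^^^^^^^^^^^^^^^^^^^^^
ValueError: all the input array dimensions except for the concatenation axis must match exactly, but along dimension 0, the array at index 0 has size 300 and the array at index 1 has size 284
```

```bash
python3 - <<'E'
from h import *
p=shot('wrist'); t=shot('side')
cv2.imwrite('pics/fin.png',np.hstack([cv2.resize(p['img'],(400,300)),t['img'][84:384,:400]])[:,:,::-1])
E
```

```text
(no output)
```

View pics/fin.png

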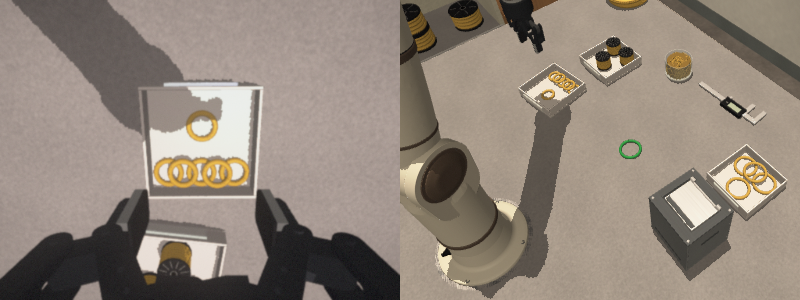

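The picture shows the small ring flat in its tray at (202,126) in the left half. In the right half, the spool stands at (603,60), the large ring lies at (738,188) and the box flap is shut. Everything is in place, so I'll hand in.

```bash
python3 -c "
from station import job
print(job.sign_off())"
```

```text
the job is handed in; nothing more can be done
None
```

I sorted all four pieces and handed the job in at about 32 s. No verdict came back, but the last pictures show both rings and the spool in their trays, the flap shut over the offcut, and the jar and caliper where they were.

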